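Hang the rinsed suction jars up to drain

TASK

The rinsed suction jars are standing upside down in the latched locker on the ambulance worktop. Press the sprung hook down through the gap in its housing to free the clear cover and slide the cover right back, then hang every jar that is there mouth down on a draining peg of its own, pushed home so that it rests on the peg tip, and finally slide the cover shut until the hook catches. The jars are thin-walled, so never squeeze one with more than 40 N, and leave the tape, gauze pack, oximeter and saline bottle where they are.

Things in the scene. Friction and masses are not known exactly. Their poses are not given: they have to be found in the camera images.
- locker: White fixed locker on either side of the worktop, 145 high. Origin: on the worktop under the jar bay's centre; x away from the robot. Bay: four cells in a row along y (64 apart), each 68 (x) by 61 (y), floor at z 10, walls to z 75; side panels at y = +-129, z up to 137, run on to x = 238. A clear cover lies over the bay. On the right (-y), reaching to y = -205, stands the grey latch housing. (mm)
- cover (a joint): Sliding clear cover (146 by 264 mm plate, z 139 to 145 mm): 0 = shut and hooked, 0.17 m = fully back along the locker's +x, bay open. With the hook down a plunger springs it open by about 30 mm; from there it slides (2.5 N friction, some damping) and stays where left. Pushed back to 0 (about 8 to 16 N over the last 30 mm) it is caught by the sloped hook; if not caught it springs out again.
- cover_handle (a point): On the cover's black upright handle fin, mid-length, 11 mm below its top. The fin is 14 mm thick (locker x), 90 mm long (y), stands 36 mm above the plate, top 181 mm above the worktop; pinch it across or push it. It moves with the cover. Axes as locker.
- hook (a joint): How far the sprung latch hook is pressed down: 0 = up (holds a shut cover), 0.014 m = fully down. The cover is free from about 0.010 m. Spring 4.5 N at the start, 9 N when fully down.
- hook_pad (a point): Centre of the top face of the hook's steel press pad (42 mm square), in the latch housing's open-topped well, 46 mm square. The well's rim is 145 mm above the worktop, 20 mm above the pad at rest. Press straight down with closed fingers. It moves with the hook.
- rack: White fixed draining rack on either side of the worktop: tray 190 (x) by 270 (y), rim at z 18, origin on the worktop 25 behind the tray's front edge, midway. Four steel pegs 72 apart along y: each an upside-down U loop of 8 wire, 28 wide over all, 150 long, leaning 30 degrees from upright, tip up and towards the robot (the rack's -x). (mm)
- peg0_tip (a point): Top of the rightmost (-y) peg's loop, 140 mm above the worktop. Axes as rack; the peg runs from here 150 mm along (sin 30, 0, -cos 30) in those axes to its foot.
- peg1_tip (a point): Top of the right-hand middle peg's loop, 140 mm above the worktop. Axes as rack; the peg runs from here 150 mm along (sin 30, 0, -cos 30) in those axes to its foot.
- peg2_tip (a point): Top of the left-hand middle peg's loop, 140 mm above the worktop. Axes as rack; the peg runs from here 150 mm along (sin 30, 0, -cos 30) in those axes to its foot.
- peg3_tip (a point): Top of the leftmost (+y) peg's loop, 140 mm above the worktop. Axes as rack; the peg runs from here 150 mm along (sin 30, 0, -cos 30) in those axes to its foot.
- jar0: Frosted thin-walled suction jar, a plain straight cylinder 54 mm outside diameter, 48 mm inside, 110 mm tall, about 90 g, closed at one end (grey disc), standing mouth down in a cell of the locker, its top 45 mm above the cell's walls. Origin: centre of its open mouth; z points from the mouth to the closed end (up, as it stands). Three or four jars are present. Its walls stand a squeeze of 40 N at most (80 N counted over both fingers).
- jar0_floor (a point): Centre of the jar's inner floor (inside of the closed end), 105 mm from the mouth along the jar's z. When the jar is hung home the peg tip touches the inner floor and the jar leans roughly with the peg.
- jar1: Frosted thin-walled suction jar, a plain straight cylinder 54 mm outside diameter, 48 mm inside, 110 mm tall, about 90 g, closed at one end (grey disc), standing mouth down in a cell of the locker, its top 45 mm above the cell's walls. Origin: centre of its open mouth; z points from the mouth to the closed end (up, as it stands). Three or four jars are present. Its walls stand a squeeze of 40 N at most (80 N counted over both fingers).
- jar1_floor (a point): Centre of the jar's inner floor (inside of the closed end), 105 mm from the mouth along the jar's z. When the jar is hung home the peg tip touches the inner floor and the jar leans roughly with the peg.
- jar2: Frosted thin-walled suction jar, a plain straight cylinder 54 mm outside diameter, 48 mm inside, 110 mm tall, about 90 g, closed at one end (grey disc), standing mouth down in a cell of the locker, its top 45 mm above the cell's walls. Origin: centre of its open mouth; z points from the mouth to the closed end (up, as it stands). Three or four jars are present. Its walls stand a squeeze of 40 N at most (80 N counted over both fingers).
- jar2_floor (a point): Centre of the jar's inner floor (inside of the closed end), 105 mm from the mouth along the jar's z. When the jar is hung home the peg tip touches the inner floor and the jar leans roughly with the peg.
- jar3: Frosted thin-walled suction jar, a plain straight cylinder 54 mm outside diameter, 48 mm inside, 110 mm tall, about 90 g, closed at one end (grey disc), standing mouth down in a cell of the locker, its top 45 mm above the cell's walls. Origin: centre of its open mouth; z points from the mouth to the closed end (up, as it stands). Three or four jars are present. Its walls stand a squeeze of 40 N at most (80 N counted over both fingers).
- jar3_floor (a point): Centre of the jar's inner floor (inside of the closed end), 105 mm from the mouth along the jar's z. When the jar is hung home the peg tip touches the inner floor and the jar leans roughly with the peg.
- tape: Bystander: grey roll of tape, 64 mm across, 25 mm high. Origin under its centre.
- gauze: Bystander: white gauze pack 100 x 70 x 50 mm, on the locker floor behind the bay, 50 mm high over the floor. Origin under its centre.
- saline: Bystander: white bottle, 60 mm diameter, 150 mm tall. Origin under its centre.
- oximeter: Bystander: grey finger oximeter 60 x 35 x 30 mm. Origin under its centre.
There are look-alikes about, which are no part of the job. Leave any purple or red look-alike of the jar1 alone.

How it is judged:
By the outcome, as a careful person would: the job done as asked, in the order asked, and still so for the second after the job is handed in, with the robot touching nothing.
Of jar0, jar1, jar2, jar3 only 3 to 4 are there at a start; the rules pass over those that are not, and their reading is None.
At some moment in a run one of jar0, jar1, jar2, jar3 may be knocked a few centimetres aside while the robot is not near it.
It also fails if it takes over 200 s, if anything falls off the work surface, if the arm or the gripper's body presses on something with over 40 N, if the wrist force passes 120 N, or if a joint passes its speed limit or range.

ROBOT

A 6-joint arm with a two-finger parallel gripper is mounted at the origin on the work surface. World frame = base frame: x ahead of the robot, y to its left, z up, the work surface at z = 0. Lengths are in m, angles in rad, forces in N, time in s.
With the tool pointing down it reaches from about 0.25 to 0.725 m from the base axis. Payload 9.7 kg.
Tool frame: the origin (TCP) lies on the centre line of the jaws, within the pads' length; the fingertips stand tip_reach ahead of it and the grasp point (between the pads) is the TCP (tip_reach is the distance from the TCP to the fingertips, in m); z points along the fingers, y is the direction in which the jaws open and shut (so a half turn about z gives the same grasp; the last joint's range is limited). The gripper opens to 85 mm and grips with 20 to 120 N. Pads are 22 mm wide; open, the fingers measure 114 mm over their backs; the gripper's body (76 mm by 85 mm) begins 54 mm behind the grasp point. The pads swing forward as they close: fully open they stand 13 mm farther back than shut.
Start: joints at [0, 0.087, 0.176, 1.66, 0, 1.571], TCP at [0.55, -0, 0.25] pointing down, gripper open.
Joint ranges: [-3.13, 3.13], [-0.85, 1.81], [-1.15, 1.24], [-2.2, 2.28], [-1.44, 1.52], [-3.14, 3.14]. Speed limits (rad/s): [2.22, 2.22, 2.57, 3.14, 3.14, 3.14].

INTERFACE

Orientations are given as a unit quaternion [x, y, z, w].
In Python, from workcell import goto, servo_line, set_joints, gripper_open, close_gripper, hold, ik, get_image, get_calibration, MotionError, job_done, get_t, get_qpos, get_dq, get_effort, get_tcp_pos, get_orientation, get_force, get_wrist_torque, get_width, tip_reach gives the robot as it stands. Calls block until the motion is done:
- goto(position, orientation): joint-space move of the TCP to a pose.
- servo_line(position, orientation=None, speed=0.15, force_limit=None): straight line of the TCP; orientation=None keeps the orientation; speed is the mean speed in m/s. With force_limit (N) it stops when the force on the tool has changed by that much, and returns True; else False.
- set_joints(angles): joint-space move.
- gripper_open() and close_gripper(effort=None): open the fingers fully, or close them until they stop; effort is the grip in N (None keeps the last).
- hold(seconds).
- ik(position, orientation): joint angles nearest the present ones, or None.
- get_image(name): name is "scene" or "side" or "wrist"; returns (picture, depth): 480x640x3 uint8, red, green, blue; 480x640 float32, m along the optical axis (not along the pixel's ray), 0 where there is no reading.
- get_calibration(name): a dict with "camera_matrix" (3x3 intrinsics, pixels), "camera_from_world" (4x4, takes a point from world to camera coordinates). Camera axes: x right, y up, looking along -z (the intrinsics and any distortion apply to the point x, -y, -z); pixel columns grow to the right and rows downward; lengths in m; the calibration is good to about 2 mm. A picture is of the moment at which its call begins: read the wrist's pose just before it. get_calibration takes no time and is no camera call; for the wrist camera it gives the pose at the moment of the call.
A pose or a line that the arm cannot do raises MotionError and nothing moves.
- job_done(): hands the job in, once; it reports no verdict.
Readings, each from a call of its own:
- get_t(): time.
- get_qpos(): joint angles.
- get_dq(): joint speeds.
- get_effort(): joint torques, N m.
- get_tcp_pos(): TCP position.
- get_orientation(): TCP orientation.
- get_force(): force on the tool from outside, world axes, zero at the start.
- get_wrist_torque(): the same for the moment, N m.
- get_width(): opening from 0.0 (shut) to 1.0 (fully open).
Only numpy, scipy, OpenCV 4.12 (cv2) and the standard library are available. Lean on these libraries where they do the work, as an engineer would, in place of code of your own. Each camera call takes 0.05 s, during which the arm holds its last target. There are 200 camera calls.

## Working session

There is one attempt and no reset: what is moved stays moved. The work goes in short steps, each a Python script; the robot and the scene stay as the last script left them, time stands still between calls to the robot, and variables do not carry over. Pictures are saved under pics/ and viewed, about 12 in all and at most 16, crops included, and the job is handed in when it is done.

```bash
ls; mkdir -p pics; python3 - <<'E'
from workcell import *
import cv2,numpy as np
for n in ["scene","side"]:
    p,d=get_image(n); c=get_calibration(n); print(n,c)
    cv2.imwrite(f"pics/{n}0.png",p[:,:,::-1]); np.save(f"pics/{n}0d.npy",d)
print(tip_reach if not callable(tip_reach) else tip_reach(),get_orientation(),get_t(),get_calibration("wrist"))
E
```

```text
pics
scene {'camera_matrix': array([[586.9263424 ,   0.        , 315.19206283],
       [  0.        , 586.9263424 , 242.79659093],
       [  0.        ,   0.        ,   1.        ]]), 'camera_from_world': array([[-0.1822005 ,  0.9830022 , -0.02257557,  0.06653198],
       [-0.60636557, -0.09425706,  0.78957989,  0.22364326],
       [ 0.77403086,  0.1575509 ,  0.61323237, -1.75760812],
       [ 0.        ,  0.        ,  0.        ,  1.        ]])}
side {'camera_matrix': array([[588.04420208,   0.        , 319.07118119],
       [  0.        , 588.04420208, 234.78441877],
       [  0.        ,   0.        ,   1.        ]]), 'camera_from_world': array([[ 0.84583036, -0.53329114, -0.01309805, -0.42978271],
       [ 0.41604286,  0.64410219,  0.64190398, -0.31058349],
       [-0.33388522, -0.54839122,  0.76667316, -1.23581576],
       [ 0.        ,  0.        ,  0.        ,  1.        ]])}
0.019 [ 7.07116867e-01  7.07096451e-01 -4.06834953e-04 -4.24967259e-04] 0.1 {'camera_matrix': array([[377.28909612,   0.        , 325.56042095],
       [  0.        , 377.28909612, 236.5629143 ],
       [  0.        ,   0.        ,   1.        ]]), 'camera_from_world': array([[ 9.99998313e-01,  2.83690874e-04, -1.81502572e-03,
        -5.48661331e-01],
       [-8.04235307e-04,  9.55900588e-01, -2.93689324e-01,
         3.77295176e-02],
       [ 1.65166717e-03,  2.93690288e-01,  9.55899203e-01,
        -3.79862939e-01],
       [ 0.00000000e+00,  0.00000000e+00,  0.00000000e+00,
         1.00000000e+00]])}
```

View pics/scene0.png

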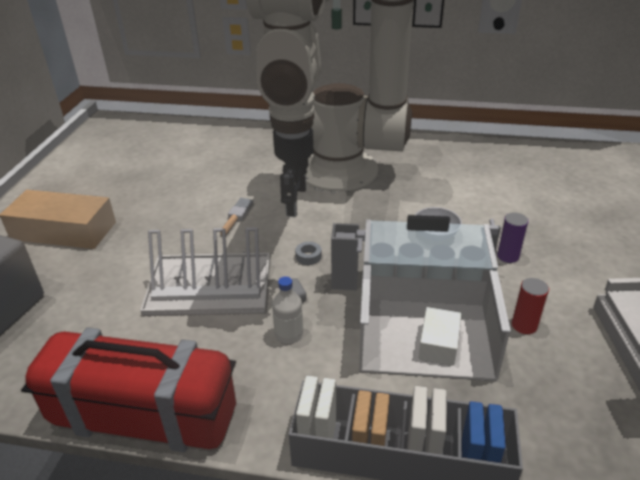

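View pics/side0.png

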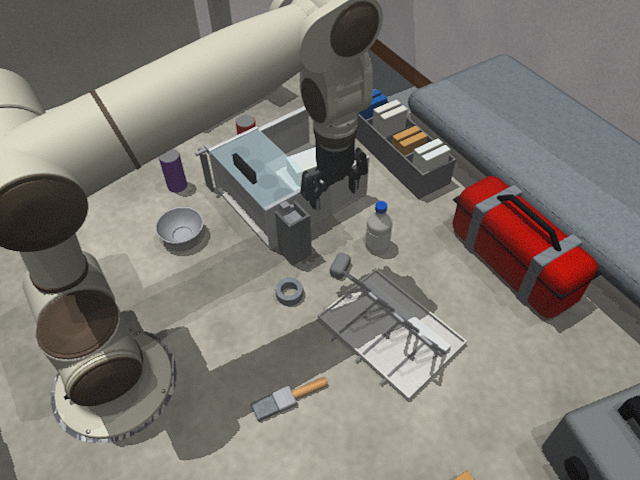

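```bash
cat > h.py <<'E'
from workcell import *
import cv2,numpy as np
from scipy.spatial.transform import Rotation as R
def ray(c,px):
    K,T=c["camera_matrix"],c["camera_from_world"]
    px=np.atleast_2d(px).astype(float)
    d=np.c_[(px[:,0]-K[0,2])/K[0,0],-(px[:,1]-K[1,2])/K[1,1],-np.ones(len(px))]
    return -T[:3,:3].T@T[:3,3], d@T[:3,:3]
def onz(c,px,z):
    o,d=ray(c,px); return o+d*((z-o[2])/d[:,2])[:,None]
def cloud(c,d):
    v,u=np.mgrid[:480,:640]; o,r=ray(c,np.c_[u.ravel(),v.ravel()])
    return (o+r*d.ravel()[:,None]).reshape(480,640,3)
def proj(c,P):
    K,T=c["camera_matrix"],c["camera_from_world"]
    q=np.atleast_2d(P)@T[:3,:3].T+T[:3,3]; return np.c_[K[0,0]*q[:,0]/-q[:,2]+K[0,2],-K[1,1]*q[:,1]/-q[:,2]+K[1,2]]
def snap(n,name):
    c=get_calibration(n);p,d=get_image(n); cv2.imwrite(f"pics/{name}.png",p[:,:,::-1]); np.savez(f"pics/{name}.npz",p=p,d=d,**c); return c,p,d
def quat(xaxis,z=(0,0,-1)):
    x=np.array(xaxis,float);z=np.array(z,float);z/=np.linalg.norm(z); x=x-z*(x@z); x/=np.linalg.norm(x)
    return R.from_matrix(np.c_[x,np.cross(z,x),z]).as_quat()
E
python3 - <<'E'
from h import *
c=get_calibration("scene")
for n,px,z in [("pegtips",[(155,235),(188,235),(220,234),(252,233)],.14),("handle",[(408,217),(448,217)],.181),("housing",[(333,226),(358,226),(333,245),(357,247)],.145),("panel end",[(362,369),(505,374)],.0),("rack",[(143,310),(268,311)],.018),("saline",[(286,283)],.15),("tape",[(308,246)],.025),("jartop",[(382,250),(412,252),(442,252),(470,253)],.12)]:
    print(n,onz(c,px,z).round(3).tolist())
E
```

```text
pegtips [[0.572, -0.313, 0.14], [0.561, -0.242, 0.14], [0.547, -0.174, 0.14], [0.532, -0.106, 0.14]]
handle [[0.48, 0.225, 0.181], [0.467, 0.308, 0.181]]
housing [[0.487, 0.065, 0.145], [0.479, 0.119, 0.145], [0.553, 0.076, 0.145], [0.552, 0.127, 0.145]]
panel end [[0.751, 0.165, 0.0], [0.718, 0.438, 0.0]]
rack [[0.682, -0.32, 0.018], [0.641, -0.051, 0.018]]
saline [[0.691, 0.007, 0.15]]
tape [[0.415, -0.008, 0.025]]
jartop [[0.523, 0.177, 0.12], [0.52, 0.24, 0.12], [0.51, 0.302, 0.12], [0.505, 0.36, 0.12]]
```

```bash
python3 - <<'E'
from h import *
for n,p,x in [("w_rack",(0.52,-0.21,0.38),(-1,0.15,0)),("w_lock",(0.48,0.2,0.38),(-1,-.14,0))]:
    for s in (1,-1):
        q=quat(np.array(x)); 
    print(ik(p,q))
    goto(p,q); hold(.2)
    snap("wrist",n)
    print(get_qpos(),get_t())
E
python3 -c "
import cv2,numpy as np
a=cv2.imread('pics/w_rack.png');b=cv2.imread('pics/w_lock.png')
cv2.imwrite('pics/w_both.png',cv2.resize(np.vstack([a,b]),(480*5//6,720*5//6)) if 0 else a)"
```

```text
[-0.38381762  0.21469412  0.5816827   1.93778492  0.         -0.23492768]
[-3.83260252e-01  2.14647275e-01  5.81358170e-01  1.93775274e+00
 -3.50099506e-06 -2.34607083e-01] 1.9333
[0.39479112 0.10831531 0.46011659 1.9225976  0.         0.25569518]
[ 3.93429661e-01  1.08502497e-01  4.60197567e-01  1.92261067e+00
 -3.09508662e-05  2.55578540e-01] 3.7083
```

View pics/w_rack.png

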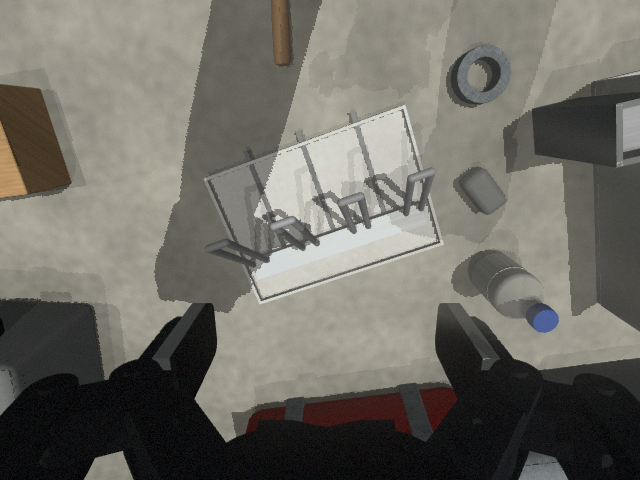

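View pics/w_lock.png

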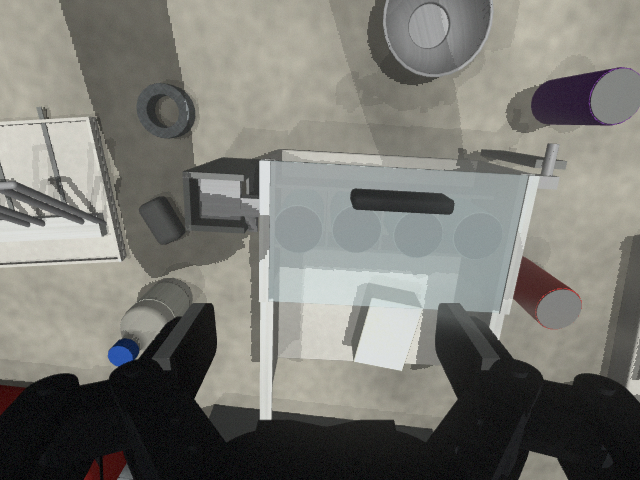

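```bash
python3 - <<'E'
from h import *
D=np.load("pics/w_rack.npz");c=dict(D);X=cloud(c,D["d"])
rk=onz(c,[(207,179),(406,106),(441,242),(261,302)],.018);print("rack corners",rk.round(4).tolist())
a=rk[1]-rk[0];b=rk[2]-rk[3];print(np.linalg.norm(a),np.linalg.norm(b),np.linalg.norm(rk[3]-rk[0]),np.linalg.norm(rk[2]-rk[1]))
print("yaw",[np.degrees(np.arctan2(-v[0],v[1])) for v in(a,b)],[np.degrees(np.arctan2(v[1],v[0])) for v in (rk[3]-rk[0],rk[2]-rk[1])])
m=((X[...,2]>.128)&(X[...,2]<.15)&(X[...,0]<.65)&(X[...,1]<-.05)).astype(np.uint8)
m[280:]=0
m[:, 450:]=0
n,l,s,cc=cv2.connectedComponentsWithStats(m)
for i in range(1,n):
    if s[i,4]>15:
        P=X[l==i]; k=P[:,2]>P[:,2].max()-.006; print(i,s[i],P[k].mean(0).round(4),P[:,2].max().round(4))
D=np.load("pics/w_lock.npz");c=dict(D);X=cloud(c,D["d"])
m=((X[...,2]>.165)&(X[...,2]<.19)&(X[...,0]<.6)).astype(np.uint8);m[290:]=0
n,l,s,cc=cv2.connectedComponentsWithStats(m)
for i in range(1,n):
    if s[i,4]>100:
        P=X[l==i][:,:2]; print("fin",s[i],cv2.minAreaRect(P.astype(np.float32)),X[l==i][:,2].max())
print("plate",onz(c,[(527,175),(512,312)],.145).round(4).tolist())
print("panels top z145", onz(c,[(260,161),(272,161),(260,420),(272,420)],.145).round(4).tolist())
print("jars",onz(c,[(297,229),(357,228),(418,235),(478,235)],.12).round(4).tolist())
for p in [(220,195),(220,180),(205,210),(240,210),(190,215),(265,250),(297,229),(400,270),(518,260)]: print(p,X[p[1],p[0]].round(4))
E
python3 -c "
import cv2
a=cv2.imread('pics/w_lock.png');cv2.imwrite('pics/crop1.png',cv2.resize(a[130:330,170:570],None,fx=2,fy=2,interpolation=cv2.INTER_CUBIC))"
```

```text
rack corners [[0.4935, -0.3589, 0.018], [0.4428, -0.0983, 0.018], [0.6234, -0.0664, 0.018], [0.6753, -0.3248, 0.018]]
0.265509364125538 0.26354909530971227 0.18492691282051893 0.18340262542019345
yaw [np.float64(11.020442381085518), np.float64(11.357056295581451)] [np.float64(10.630078893793135), np.float64(10.012968221829471)]
1 [407 168  29  18 278] [ 0.508  -0.1144  0.1394] 0.1421
2 [337 192  28  18 259] [ 0.5214 -0.1844  0.1394] 0.142
3 [270 216  29  17 247] [ 0.5351 -0.2547  0.1391] 0.1418
4 [204 239  30  15 243] [ 0.5486 -0.3249  0.1391] 0.1419
fin [ 351  191  103   24 1793] ((0.46543481945991516, 0.26674962043762207), (0.01449623517692089, 0.08974550664424896), 4.921194553375244) 0.18321732073174918
plate [[0.4279, 0.3855, 0.145], [0.5703, 0.4122, 0.145]]
panels top z145 [[0.4496, 0.134, 0.145], [0.448, 0.1451, 0.145], [0.7472, 0.1599, 0.145], [0.7453, 0.1738, 0.145]]
jars [[0.518, 0.175, 0.12], [0.5082, 0.2376, 0.12], [0.5069, 0.3031, 0.12], [0.4982, 0.3662, 0.12]]
(220, 195) [0.4916 0.0936 0.1248]
(220, 180) [0.476  0.0932 0.1267]
(205, 210) [0.509  0.0795 0.1259]
(240, 210) [0.5049 0.1144 0.123 ]
(190, 215) [0.5108 0.0708 0.1451]
(265, 250) [0.5361 0.1468 0.1469]
(297, 229) [0.5105 0.1759 0.1453]
(400, 270) [0.5393 0.2851 0.1454]
(518, 260) [0.5116 0.4001 0.1476]
```

View pics/crop1.png

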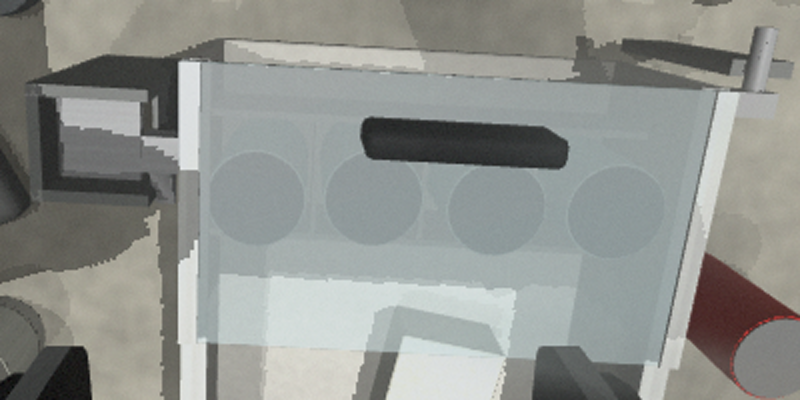

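```bash
python3 - <<'E'
from h import *
D=np.load("pics/w_lock.npz");c=dict(D);X=cloud(c,D["d"])
yaw=np.radians(5.0); A=np.array([[np.cos(yaw),np.sin(yaw)],[-np.sin(yaw),np.cos(yaw)]])
O=np.array([.5078,.2705])
sub=X[150:245,175:262]; L=(sub[...,:2]-O)@A.T; z=sub[...,2]
def ext(m,n): 
    p=L[m]; print(n,len(p),np.percentile(p,[1,50,99],axis=0).round(4).tolist(), cv2.minAreaRect(p.astype(np.float32)))
ext((z>.119)&(z<.129)&(L[...,1]<-.14),"pad")
ext((z>.142)&(z<.149)&(L[...,1]<-.145),"rim")
for yv in (-.2,-.18,-.16):
    m=(abs(L[...,1]-yv)<.002)&(z>.1); print(yv,sorted(set((round(float(a),3),round(float(b),3)) for a,b in zip(L[m][:,0],z[m])))[::2])
for nm,lim in (("panelR",(slice(165,290),slice(255,280))),):
    s=X[lim];m=(s[...,2]>.143)
    
E
```

```text
pad 2043 [[-0.0567, -0.1993], [-0.0264, -0.1763], [0.0034, -0.1428]] ((-0.02534952014684677, -0.17194755375385284), (0.06870473176240921, 0.05854198336601257), 5.570436954498291)
rim 1242 [[-0.0567, -0.2047], [-0.0283, -0.1842], [0.0011, -0.1457]] ((-0.027584746479988098, -0.17527970671653748), (0.06032097712159157, 0.058526940643787384), 89.80979919433594)
-0.2 [(-0.057, 0.1), (-0.057, 0.102), (-0.057, 0.104), (-0.057, 0.111), (-0.057, 0.118), (-0.057, 0.121), (-0.057, 0.128), (-0.057, 0.133), (-0.057, 0.137), (-0.057, 0.143), (-0.056, 0.145), (-0.056, 0.147), (-0.055, 0.145), (-0.054, 0.143), (-0.054, 0.145), (-0.053, 0.145), (-0.052, 0.145), (-0.051, 0.144), (-0.051, 0.146), (-0.05, 0.144), (-0.049, 0.136), (-0.049, 0.141), (-0.049, 0.146), (-0.048, 0.136), (-0.048, 0.143), (-0.048, 0.145), (-0.047, 0.131), (-0.047, 0.136), (-0.047, 0.138), (-0.047, 0.143), (-0.047, 0.145), (-0.046, 0.123), (-0.046, 0.129), (-0.046, 0.134), (-0.046, 0.142), (-0.045, 0.121), (-0.045, 0.126), (-0.045, 0.131), (-0.045, 0.136), (-0.045, 0.141), (-0.045, 0.143), (-0.045, 0.145), (-0.044, 0.123), (-0.04
[... 5651 characters left out ...]
26, 0.123), (-0.026, 0.126), (-0.025, 0.125), (-0.024, 0.124), (-0.023, 0.124), (-0.022, 0.124), (-0.021, 0.124), (-0.021, 0.126), (-0.02, 0.125), (-0.019, 0.125), (-0.018, 0.124), (-0.017, 0.125), (-0.016, 0.124), (-0.015, 0.124), (-0.015, 0.126), (-0.014, 0.125), (-0.013, 0.125), (-0.011, 0.124), (-0.01, 0.123), (-0.01, 0.125), (-0.009, 0.125), (-0.008, 0.123), (-0.008, 0.126), (-0.007, 0.124), (-0.005, 0.119), (-0.005, 0.124), (-0.005, 0.128), (-0.005, 0.131), (-0.005, 0.135), (-0.005, 0.142), (-0.004, 0.118), (-0.004, 0.131), (-0.004, 0.135), (-0.004, 0.139), (-0.004, 0.145), (-0.003, 0.144), (-0.002, 0.143), (-0.002, 0.145), (-0.001, 0.144), (0.0, 0.144), (0.001, 0.144), (0.001, 0.146)]
```

```bash
cat >> h.py <<'E'
yL=np.radians(5.0);yR=np.radians(10.9)
ex=np.array([np.cos(yL),np.sin(yL),0]);ey=np.array([-np.sin(yL),np.cos(yL),0]);O=np.array([.5078,.2705,0])
rx=np.array([np.cos(yR),np.sin(yR),0]);ry=np.array([-np.sin(yR),np.cos(yR),0])
def loc(x,y,z): return O+x*ex+y*ey+np.array([0,0,z])
E
python3 - <<'E'
from h import *
q=quat(-ex)
close_gripper(20)
goto(loc(-.028,-.176,.20),q); hold(.2)
f0=get_force(); print("w",get_width(),f0)
print(servo_line(loc(-.028,-.176,.125),q,speed=.03,force_limit=3)); p=get_tcp_pos();print(p,get_force())
print(servo_line(p+[0,0,-.0135],q,speed=.03,force_limit=25)); hold(.4); print(get_tcp_pos(),get_force())
snap("scene","s1")
servo_line(loc(-.028,-.176,.22),q,speed=.15)
goto(loc(-.06,0,.22),q); hold(.1)
c,p,d=snap("wrist","w1"); X=cloud(c,d)
m=(X[...,2]>.165)&(X[...,2]<.19)&(X[...,0]<.66)&(X[...,0]>.42);m[330:]=False
L=(X[m]-O)@np.c_[ex,ey]; print(len(L),np.percentile(L,[2,50,98],axis=0),get_t())
E
```

```text
w 0.0032096637617740936 [ 0.38049765  0.97531125 -0.45384934]
True
[0.49512631 0.09270105 0.14294256] [-0.0992035  -0.25509169  0.05718754]
False
[0.4950017  0.09263818 0.13022124] [-3.24335549 -1.32681286  9.20961744]Traceback (most recent call last):
  File "<stdin>", line 13, in <module>
    return _quantile_unchecked(
        a, q, axis, out, overwrite_input, method, keepdims, weights)
    return _ureduce(a,
                    func=_quantile_ureduce_func,
    ...<5 lines>...
                    overwrite_input=overwrite_input,
                    method=method)
    r = func(a, **kwargs)
    result = _quantile(arr,
                       quantiles=q,
    ...<2 lines>...
                       out=out,
                       weights=wgt)
    slices_having_nans = np.isnan(arr[-1, ...])
                                  ~~~^^^^^^^^^
IndexError: index -1 is out of bounds for axis 0 with size 0
```

View pics/w1.png

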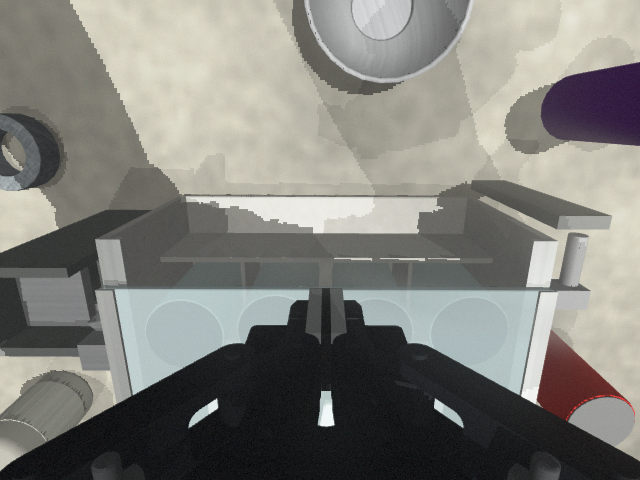

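```bash
python3 - <<'E'
from h import *
q=quat(-ex)
servo_line(loc(-.06,0,.174),q,speed=.1)
print(servo_line(loc(.118,0,.174),q,speed=.08,force_limit=14)); hold(.2)
p=get_tcp_pos();print((p-O)@np.c_[ex,ey],get_force())
servo_line(p-.02*ex,q); servo_line(p-.02*ex+[0,0,.15],q,speed=.2); gripper_open()
goto(loc(-.02,0,.36),quat(-ex)); hold(.2)
c,p,d=snap("wrist","w2"); X=cloud(c,d)
print(get_t())
E
```

```text
True
[ 0.1090116  -0.00053284] [ 0.9090603   0.20885515 -0.69616211]
15.3917
```

View pics/w2.png

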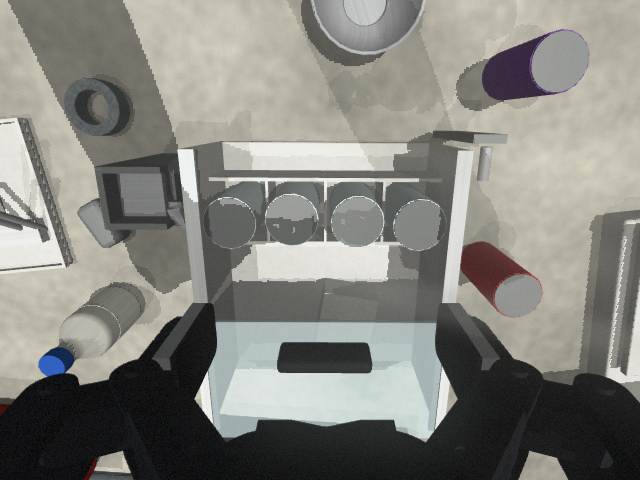

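```bash
cat >> h.py <<'E'
TIPS=[np.array(t) for t in ([.5486,-.3249,.14],[.5351,-.2547,.14],[.5214,-.1844,.14],[.508,-.1144,.14])]
dn=rx*.5-np.array([0,0,np.cos(np.pi/6)])   # along the peg, tip to foot
qP=quat(ey); qH=quat(ry,dn)
def jars(c,d,show=False):
    X=cloud(c,d); L=(X-O)@np.c_[ex,ey]
    m=((X[...,2]>.113)&(X[...,2]<.128)&(abs(L[...,0])<.05)&(abs(L[...,1])<.125)).astype(np.uint8)
    m=cv2.morphologyEx(m,cv2.MORPH_OPEN,np.ones((5,5)))
    n,l,s,_=cv2.connectedComponentsWithStats(m); out=[]
    for i in range(1,n):
        if s[i,4]<300: continue
        P=X[l==i]; (a,b),r=cv2.minEnclosingCircle(P[:,:2].astype(np.float32)); out.append((a,b,r,*P.mean(0)))
    return np.array(sorted(out,key=lambda o:o[1]))
E
python3 - <<'E'
from h import *
D=np.load("pics/w2.npz");J=jars(dict(D),D["d"]);print(J.round(4))
print([((j[:3]*[1,1,0]-O)@np.c_[ex,ey]).round(4).tolist() for j in J])
q0=get_qpos()
for s in (1,-1):
    print(s,[ik([j[3],j[4],z],quat(s*ey)) for j in J[[0,-1]] for z in (.1,.27)])
    print(s,[ik(TIPS[i]+dn*a,quat(s*ry,dn)) for i in (0,3) for a in (.015,-.12)])
E
```

```text
[[0.5177 0.1754 0.0274 0.5165 0.1766 0.1205]
 [0.5093 0.2371 0.0271 0.508  0.2373 0.1206]
 [0.5058 0.3022 0.0271 0.5047 0.3019 0.1207]
 [0.5034 0.3647 0.0273 0.5022 0.3634 0.1207]]
[[0.0016, -0.0956], [-0.0014, -0.0334], [0.0008, 0.0318], [0.0038, 0.0942]]
1 [array([ 0.3293879 ,  0.07224911, -0.12971919,  1.36882803,  0.        ,
        1.81291776]), array([0.3293879 , 0.08535496, 0.21276572, 1.69820708, 0.        ,
       1.81291776]), array([0.62635092, 0.24766906, 0.06840908, 1.39153635, 0.        ,
       2.10988078]), array([0.62635092, 0.27203124, 0.42681168, 1.72557677, 0.        ,
       2.10988078])]
1 [array([-0.68658264, -0.03024234, -0.268126  ,  0.97917411,  0.39450965,
        0.76538491]), array([-0.78860915, -0.12809719, -0.13026227,  1.25698078,  0.42786382,
        0.66018127]), array([-0.34467265, -0.42276346, -0.6011032 ,  0.93145104,  0.25772704,
        1.09668285]), array([-0.44246536, -0.55414597, -0.45384067,  1.23535675,  0.30015121,
        1.00501793])]
-1 [array([ 0.3293879 ,  0.07224911, -0.12971919,  1.36882803,  0.        ,
       -1.32867489]), array([ 0.3293879 ,  0.08535496,  0.21276572,  1.69820708,  0.        ,
       -1.32867489]), array([ 0.62635092,  0.24766906,  0.06840908,  1.39153635,  0.        ,
       -1.03171187]), array([ 0.62635092,  0.27203124,  0.42681168,  1.72557677,  0.        ,
       -1.03171187])]
-1 [array([-0.68658264, -0.03024234, -0.268126  ,  0.97917411,  0.39450965,
       -2.37620775]), array([-0.78860915, -0.12809719, -0.13026227,  1.25698078,  0.42786382,
       -2.48141139]), array([-0.34467265, -0.42276346, -0.6011032 ,  0.93145104,  0.25772704,
       -2.0449098 ]), array([-0.44246536, -0.55414597, -0.45384067,  1.23535675,  0.30015121,
       -2.13657473])]
```

```bash
cat >> h.py <<'E'
UP=np.array([0,0,1.])
def pick(j):
    x,y=(j[0]+j[3])/2,(j[1]+j[4])/2
    P=lambda z:np.array([x,y,z])
    gripper_open(); goto(P(.22),qP); servo_line(P(.098),qP,speed=.12,force_limit=8)
    print("at",get_tcp_pos().round(4)); close_gripper(25); hold(.2); print("width",round(get_width()*85,1),get_force().round(1))
    servo_line(P(.285),qP,speed=.15); print("lifted",round(get_width()*85,1))
def prehang(i):
    pre=TIPS[i]-dn*.125
    goto(TIPS[3]*[0,1,0]+[.44,.06,.32],qH); goto(pre-dn*.02,qH); servo_line(pre,qH,speed=.1)
def hang(i):
    f=get_force(); hit=servo_line(TIPS[i]+dn*.03,qH,speed=.06,force_limit=5)
    s=(get_tcp_pos()-TIPS[i]); print("hit",hit,"depth",round(float(s@dn),4),"off",(s-dn*(s@dn)).round(4),(get_force()-f).round(1))
def release(i):
    gripper_open(); hold(.2); p=get_tcp_pos(); servo_line(p-dn*.13,qH,speed=.2)
E
python3 - <<'E'
from h import *
D=np.load("pics/w2.npz");J=jars(dict(D),D["d"])
pick(J[0]); prehang(0); snap("wrist","h0w"); c,p,d=snap("side","h0"); print(get_t())
s=snap("scene","h0s")[1]
cv2.imwrite("pics/h0c.png",np.hstack([cv2.resize(p[200:440,240:500],(400,370)),cv2.resize(s[130:350,130:368],(400,370))])[:,:,::-1])
E
```

```text
at [0.5175 0.1761 0.0989]
width 52.8 [ 1.5 -0.   5.2]
lifted 52.6
22.575
```

View pics/h0c.png

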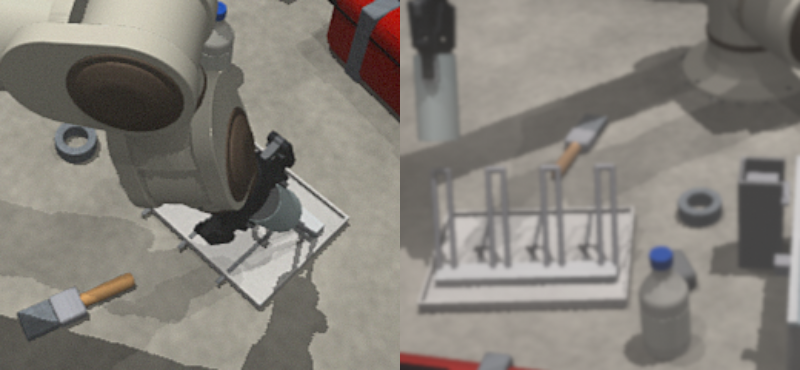

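```bash
python3 - <<'E'
from h import *
hang(0); release(0)
p=snap("side","h1")[1]; s=snap("scene","h1s")[1]; print(get_t())
goto(loc(-.02,0,.36),quat(ey)); hold(.2); c,w,d=snap("wrist","w3"); J=jars(c,d); print(J.round(4))
p=snap("side","h2")[1]
cv2.imwrite("pics/h1c.png",np.hstack([cv2.resize(p[200:440,240:500],(400,370)),cv2.resize(s[130:350,130:368],(400,370))])[:,:,::-1])
E
```

```text
hit True depth 0.0169 off [-0.0001 -0.0001 -0.0001] [-1.8 -1.2  3.9]
26.225
[[0.5094 0.2374 0.0271 0.5091 0.2387 0.1206]
 [0.5059 0.3026 0.027  0.5058 0.3034 0.1208]
 [0.5038 0.3647 0.027  0.5036 0.3652 0.1208]]
```

View pics/h1c.png

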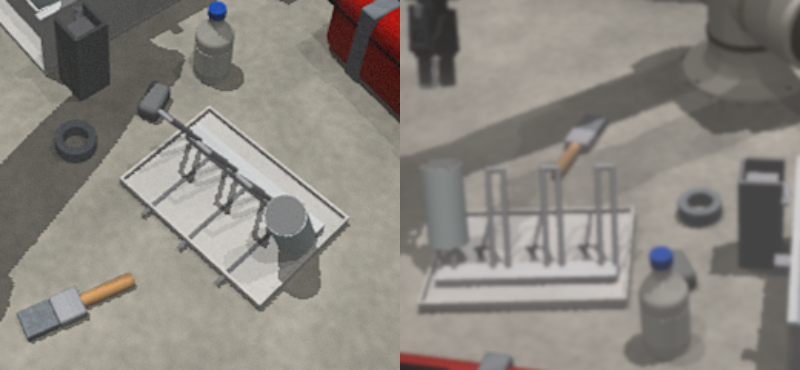

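```bash
python3 - <<'E'
from h import *
for i in (1,2):
    goto(loc(-.02,0,.36),quat(ey)); hold(.15); c,w,d=snap("wrist",f"wp{i}"); J=jars(c,d); print(J[:,:3].round(4).tolist())
    pick(J[0]); 
    if abs(get_width()*85-53)>2.5: print("bad grip"); break
    prehang(i); hang(i); release(i); print(get_t())
goto(loc(-.02,0,.36),quat(ey)); hold(.15); c,w,d=snap("wrist",f"wp3"); print(jars(c,d)[:,:3].round(4).tolist())
p=snap("side","h3")[1]; s=snap("scene","h3s")[1]
cv2.imwrite("pics/h3c.png",np.hstack([cv2.resize(p[200:440,240:500],(400,370)),cv2.resize(s[130:350,130:368],(400,370))])[:,:,::-1])
E
```

```text
[[0.5093, 0.2372, 0.0272], [0.5062, 0.3028, 0.027], [0.5037, 0.3649, 0.027]]
at [0.5096 0.2381 0.099 ]
width 53.8 [ 0.9 -0.5  5.7]
lifted 54.1
hit True depth 0.0164 off [-0.0001  0.     -0.0001] [-1.7 -1.   4.2]
39.075
[[0.5059, 0.3026, 0.027], [0.5038, 0.3648, 0.0271]]
at [0.5062 0.3032 0.099 ]
width 53.9 [ 0.1 -0.8  5.5]
lifted 53.3
hit True depth 0.0167 off [-0.     -0.0001 -0.    ] [-2.3 -0.4  4.1]
51.15
[[0.5038, 0.3648, 0.027]]
```

View pics/h3c.png

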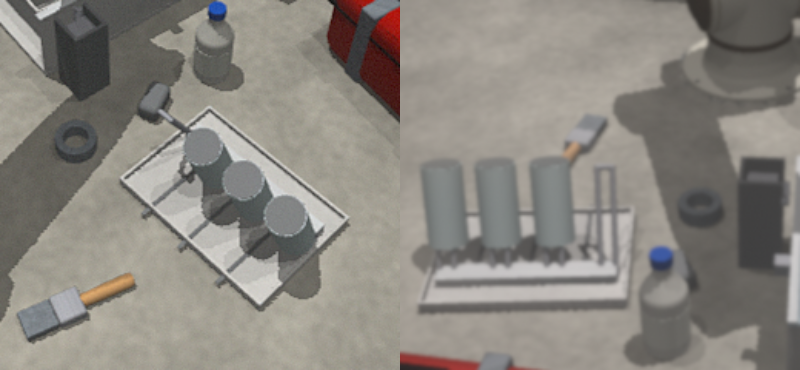

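```bash
python3 - <<'E'
from h import *
goto(loc(-.02,0,.36),quat(ey)); hold(.15); c,w,d=snap("wrist","wp4"); J=jars(c,d); print(J[:,:3].round(4).tolist())
pick(J[0]); prehang(3); hang(3); release(3); print(get_t())
goto(loc(-.02,0,.36),quat(-ex)); hold(.15); c,w,d=snap("wrist","wp5"); print(jars(c,d))
p=snap("side","h4")[1]; s=snap("scene","h4s")[1]
cv2.imwrite("pics/h4c.png",np.hstack([cv2.resize(p[200:440,240:500],(400,370)),cv2.resize(s[130:350,130:368],(400,370))])[:,:,::-1])
for y in (0,-.02,-.03):
  for z in (.174,.23): print(y,z,ik(loc(.156,y,z),quat(-ex)) is not None)
E
```

```text
[[0.5037, 0.3647, 0.0269]]
at [0.504  0.3651 0.099 ]
width 53.7 [0.3 0.3 6.4]
lifted 53.6
hit True depth 0.0164 off [-0.0001  0.     -0.    ] [-3.1 -0.9  4.7]
63.6
[]
0 0.174 True
0 0.23 True
-0.02 0.174 True
-0.02 0.23 True
-0.03 0.174 True
-0.03 0.23 True
```

View pics/h4c.png

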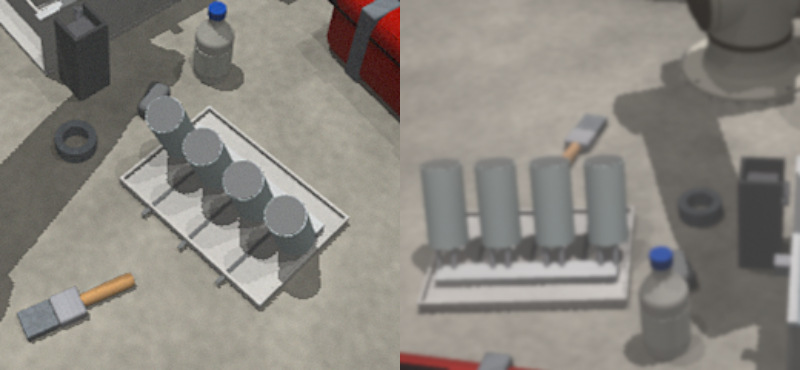

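```bash
python3 - <<'E'
from h import *
q=quat(-ex); y=-.01
close_gripper(20); goto(loc(.1,y,.27),q); servo_line(loc(.156,y,.27),q); servo_line(loc(.156,y,.174),q,speed=.1,force_limit=15)
print(get_tcp_pos())
print(servo_line(loc(.02,y,.174),q,speed=.07,force_limit=25)); p=get_tcp_pos(); print((p-O)@np.c_[ex,ey])
print(servo_line(loc(-.029,y,.174),q,speed=.03,force_limit=28)); hold(.3); p=get_tcp_pos(); print((p-O)@np.c_[ex,ey],get_force())
servo_line(p+.02*ex,q,speed=.05); servo_line(p+.02*ex+UP*.12,q); 
goto((.40,.1,.36),quat(-ex)); gripper_open(); hold(.3)
c,w,d=snap("wrist","w9"); X=cloud(c,d)
m=(X[...,2]>.165)&(X[...,2]<.19)&(X[...,0]<.7)&(X[...,0]>.4)&(X[...,1]>.15);L=(X[m]-O)@np.c_[ex,ey]; print(len(L),np.percentile(L,[2,50,98],axis=0) if len(L) else '',get_t())
snap("side","z9"); snap("scene","z9s")
E
```

```text
[0.66424208 0.2742588  0.17502888]
False
[ 0.0200219  -0.01023805]
True
[-0.02444921 -0.00999257] [ 4.90622118 -0.07435124  2.19725375]
1973 [[-0.05008814 -0.04431583]
 [-0.04700083 -0.00069035]
 [-0.03749397  0.04118301]] 75.875
```

View pics/w9.png

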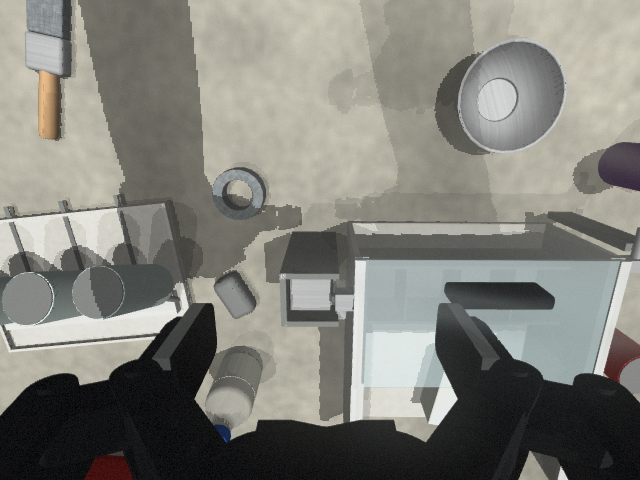

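View pics/z9s.png

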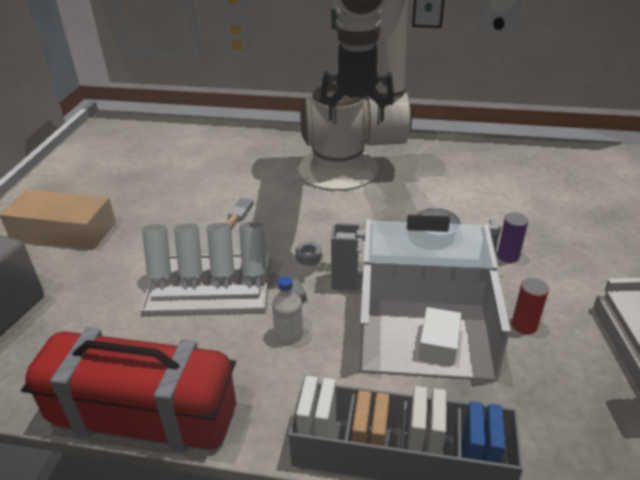

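```bash
python3 - <<'E'
from h import *
goto((.44,-.19,.42),quat(-rx)); hold(.2)
c,w,d=snap("wrist","w10"); a=cv2.imread("pics/h4s.png")[200:310,120:290]; b=snap("scene","z10s")[1][200:310,120:290,::-1]
cv2.imwrite("pics/z10.png",np.vstack([cv2.resize(np.hstack([a,b]),(680,220),interpolation=cv2.INTER_CUBIC),cv2.resize(w[:340,:,::-1],(680,361))]))
E
```

```text
(no output)
```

View pics/z10.png

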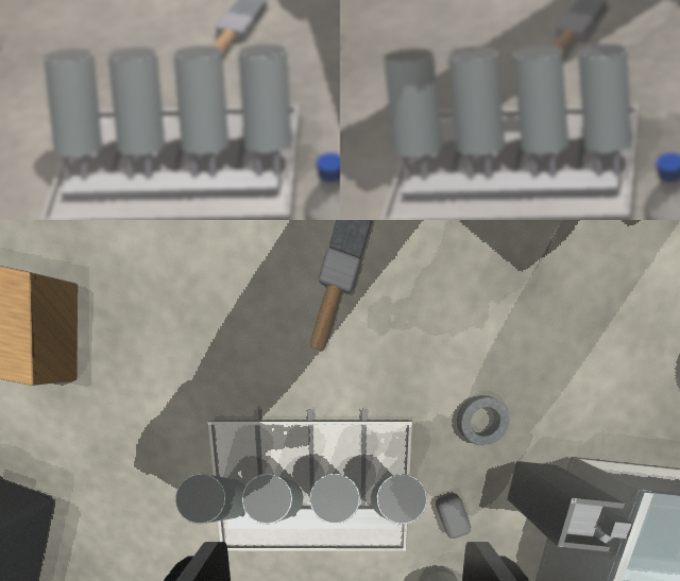

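```bash
python3 -c "
from workcell import *
print(get_t()); job_done()"
```

```text
77.425
the job is handed in; nothing more can be done
```

The job is handed in at 77 s of the 200 s allowed. All four jars are hung on the pegs and the cover is shut.

- **Cover open:** I pressed the hook down 13 mm and the cover sprang free. I then pushed it back to its stop, within about 1 mm of 0.17 m.
- **Jars:** All four were there. I gripped each at 25 N and hung one per peg. Each contact with a peg tip came at a depth of 16.4–16.9 mm, where about 17 mm means pushed home. The last pictures show all four mouth down, evenly seated and leaning with their pegs.
- **Cover shut:** I pushed the cover until it stopped at the expected shut position. It was still shut in the pictures taken after I backed off, so the hook caught; the handle read about 43 mm forward of the bay centre, the same as at the start.
- **Bystanders:** The tape, gauze pack, oximeter, saline bottle and the purple and red look-alikes appear unmoved by eye.

In one picture the jar on the leftmost peg looked tilted. A closer look showed it was only a shadow. I saw no jar knocked aside, and no check failed.

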